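# Lay out the pigment tools from the clip board on the bench rest

## Task

Set up the bench for grinding pigment: unclip the four hand tools from the carrying board and lay them on the notched bench rest, one to a place and in the same left-to-right order as they have on the board, each handle lying in both notches of its place and about centred between them. Lay them down rather than dropping them, and leave the mortar and the jar where they stand.

Things in the scene. Friction and masses are not known exactly. Their poses are not given: they have to be found in the camera images.
- palette_knife: Palette knife, 228 mm long, 80 g: narrow cranked steel blade 20 mm wide, round tip. Round wooden handle 22 mm thick, 120 mm long (alike on all four tools). Origin: middle of the handle, on its axis; x along it to the working end. Starts level in any one of the board's 4 clip places, axis 45 mm above the table. C-shaped spring clips hold it 32 mm either side of its middle.
- scraper: Scraper, 222 mm long, 100 g: flat steel blade flaring to 43 mm. Round wooden handle 22 mm thick, 120 mm long (alike on all four tools). Origin: middle of the handle, on its axis; x along it to the working end. Starts level in any one of the board's 4 clip places, axis 45 mm above the table. The clips are 12 mm long, open upwards, their lips 60 mm above the table: 52 mm of bare handle between them.
- brush: Round brush, 212 mm long, 90 g: fat tan bristle head. Round wooden handle 22 mm thick, 120 mm long (alike on all four tools). Origin: middle of the handle, on its axis; x along it to the working end. Starts level in any one of the board's 4 clip places, axis 45 mm above the table. Pulled straight up, the clips let go within 15 mm, at a peak pull of 8 N. Places are 72 mm apart.
- spoon: Spoon, 211 mm long, 90 g: round steel bowl 42 mm wide. Round wooden handle 22 mm thick, 120 mm long (alike on all four tools). Origin: middle of the handle, on its axis; x along it to the working end. Starts level in any one of the board's 4 clip places, axis 45 mm above the table. The clip board is fixed; its plate is 12 mm, its side edges 20 mm high.
- notch_1: One of 4 like places of the fixed wooden bench rest. Origin: on its base plank (12 mm above the table), midway between two cross bars; x along the way a handle lies, z up. A seated handle's axis is 33 mm above the origin, level with the bars' tops. The bars, 12 mm thick, have their middles 36 mm either side of the origin along x, each with a notch.
- notch_2: One of 4 like places of the fixed wooden bench rest. Origin: on its base plank (12 mm above the table), midway between two cross bars; x along the way a handle lies, z up. A seated handle's axis is 33 mm above the origin, level with the bars' tops. V-notches: 45 degree flanks, 31 mm wide at the mouth, 16 mm deep.
- notch_3: One of 4 like places of the fixed wooden bench rest. Origin: on its base plank (12 mm above the table), midway between two cross bars; x along the way a handle lies, z up. A seated handle's axis is 33 mm above the origin, level with the bars' tops. Neighbouring places are 72 mm apart along y.
- notch_4: One of 4 like places of the fixed wooden bench rest. Origin: on its base plank (12 mm above the table), midway between two cross bars; x along the way a handle lies, z up. A seated handle's axis is 33 mm above the origin, level with the bars' tops. The rest stands left or right of the clip board, either may be on either side.
- mortar: Bystander: white ceramic mortar with pigment in it, 94 mm across, 55 mm tall, standing to the left of the racks. Origin: centre of its underside.
- jar: Bystander: closed amber glass jar with a black lid, 64 mm across, 95 mm tall, standing to the right of the racks. Origin: centre of its underside.

How it is judged (in metres and radians):
At the end, for the whole second after the job is handed in: All four places filled in the same left-to-right order as on the board (each tool has moved 318 to 392 mm, which only its own place gives), at rest; each handle in both notches: middle within 18 mm along and 6 mm across, axis 27 to 39 mm above the place's origin and within 0.12 rad (((x of palette_knife in the frame of notch_1 between -0.018 and 0.018 m and y of palette_knife in the frame of notch_1 between -0.006 and 0.006 m and z of palette_knife in the frame of notch_1 between 0.027 and 0.039 m and angle between the x axis of palette_knife and the x axis of notch_1, either way round below 0.12 rad) or (x of palette_knife in the frame of notch_2 between -0.018 and 0.018 m and y of palette_knife in the frame of notch_2 between -0.006 and 0.006 m and z of palette_knife in the frame of notch_2 between 0.027 and 0.039 m and angle between the x axis of palette_knife and the x axis of notch_2, either way round below 0.12 rad) or (x of palette_knife in the frame of notch_3 between -0.018 and 0.018 m and y of palette_knife in the frame of notch_3 between -0.006 and 0.006 m and z of palette_knife in the frame of notch_3 between 0.027 and 0.039 m and angle between the x axis of palette_knife and the x axis of notch_3, either way round below 0.12 rad) or (x of palette_knife in the frame of notch_4 between -0.018 and 0.018 m and y of palette_knife in the frame of notch_4 between -0.006 and 0.006 m and z of palette_knife in the frame of notch_4 between 0.027 and 0.039 m and angle between the x axis of palette_knife and the x axis of notch_4, either way round below 0.12 rad)) and distance of palette_knife from where it was at the start of the episode between 0.318 and 0.392 m and linear speed of each of palette_knife, scraper, brush, spoon below 0.02 m/s and angular speed of each of palette_knife, scraper, brush, spoon below 0.2 rad/s and ((x of scraper in the frame of notch_1 between -0.018 and 0.018 m and y of scraper in the frame of notch_1 between -0.006 and 0.006 m and z of scraper in the frame of notch_1 between 0.027 and 0.039 m and angle between the x axis of scraper and the x axis of notch_1, either way round below 0.12 rad) or (x of scraper in the frame of notch_2 between -0.018 and 0.018 m and y of scraper in the frame of notch_2 between -0.006 and 0.006 m and z of scraper in the frame of notch_2 between 0.027 and 0.039 m and angle between the x axis of scraper and the x axis of notch_2, either way round below 0.12 rad) or (x of scraper in the frame of notch_3 between -0.018 and 0.018 m and y of scraper in the frame of notch_3 between -0.006 and 0.006 m and z of scraper in the frame of notch_3 between 0.027 and 0.039 m and angle between the x axis of scraper and the x axis of notch_3, either way round below 0.12 rad) or (x of scraper in the frame of notch_4 between -0.018 and 0.018 m and y of scraper in the frame of notch_4 between -0.006 and 0.006 m and z of scraper in the frame of notch_4 between 0.027 and 0.039 m and angle between the x axis of scraper and the x axis of notch_4, either way round below 0.12 rad)) and distance of scraper from where it was at the start of the episode between 0.318 and 0.392 m and ((x of brush in the frame of notch_1 between -0.018 and 0.018 m and y of brush in the frame of notch_1 between -0.006 and 0.006 m and z of brush in the frame of notch_1 between 0.027 and 0.039 m and angle between the x axis of brush and the x axis of notch_1, either way round below 0.12 rad) or (x of brush in the frame of notch_2 between -0.018 and 0.018 m and y of brush in the frame of notch_2 between -0.006 and 0.006 m and z of brush in the frame of notch_2 between 0.027 and 0.039 m and angle between the x axis of brush and the x axis of notch_2, either way round below 0.12 rad) or (x of brush in the frame of notch_3 between -0.018 and 0.018 m and y of brush in the frame of notch_3 between -0.006 and 0.006 m and z of brush in the frame of notch_3 between 0.027 and 0.039 m and angle between the x axis of brush and the x axis of notch_3, either way round below 0.12 rad) or (x of brush in the frame of notch_4 between -0.018 and 0.018 m and y of brush in the frame of notch_4 between -0.006 and 0.006 m and z of brush in the frame of notch_4 between 0.027 and 0.039 m and angle between the x axis of brush and the x axis of notch_4, either way round below 0.12 rad)) and distance of brush from where it was at the start of the episode between 0.318 and 0.392 m and ((x of spoon in the frame of notch_1 between -0.018 and 0.018 m and y of spoon in the frame of notch_1 between -0.006 and 0.006 m and z of spoon in the frame of notch_1 between 0.027 and 0.039 m and angle between the x axis of spoon and the x axis of notch_1, either way round below 0.12 rad) or (x of spoon in the frame of notch_2 between -0.018 and 0.018 m and y of spoon in the frame of notch_2 between -0.006 and 0.006 m and z of spoon in the frame of notch_2 between 0.027 and 0.039 m and angle between the x axis of spoon and the x axis of notch_2, either way round below 0.12 rad) or (x of spoon in the frame of notch_3 between -0.018 and 0.018 m and y of spoon in the frame of notch_3 between -0.006 and 0.006 m and z of spoon in the frame of notch_3 between 0.027 and 0.039 m and angle between the x axis of spoon and the x axis of notch_3, either way round below 0.12 rad) or (x of spoon in the frame of notch_4 between -0.018 and 0.018 m and y of spoon in the frame of notch_4 between -0.006 and 0.006 m and z of spoon in the frame of notch_4 between 0.027 and 0.039 m and angle between the x axis of spoon and the x axis of notch_4, either way round below 0.12 rad)) and distance of spoon from where it was at the start of the episode between 0.318 and 0.392 m); the robot touches nothing.
It fails at once if the mortar is pushed away or tipped (distance of mortar from where it was at the start of the episode above 0.02 m or angle between mortar's own z axis and vertical above 0.3 rad).
It fails at once if the jar is pushed away or tipped (distance of jar from where it was at the start of the episode above 0.02 m or angle between jar's own z axis and vertical above 0.3 rad).
It fails at once if a tool is dropped or thrown: over 0.7 m/s while not held (a free fall of about 25 mm) ((contact force between palette_knife and the fingers below 0.1 N and linear speed of palette_knife above 0.7 m/s) or (contact force between scraper and the fingers below 0.1 N and linear speed of scraper above 0.7 m/s) or (contact force between brush and the fingers below 0.1 N and linear speed of brush above 0.7 m/s) or (contact force between spoon and the fingers below 0.1 N and linear speed of spoon above 0.7 m/s)).
It also fails if it takes over 104 s, if anything falls off the work surface, if the arm or the gripper's body presses on something with over 40 N, if the wrist force passes 120 N, or if a joint passes its speed limit or range.

## Robot

A 7-joint arm with a two-finger parallel gripper is mounted at the origin on the work surface. World frame = base frame: x ahead of the robot, y to its left, z up, the work surface at z = 0. Lengths are in mm, angles in rad, forces in N, time in s.
With the tool pointing down it reaches from about 400 to 750 mm from the base axis. Payload 19.5 kg.
Tool frame: the origin (TCP) lies midway between the tips of the shut fingers; the grasp point (between the pads) lies 19 mm behind it (hold_point_z is the distance from the TCP to the grasp point, in mm); z points along the fingers, y is the line along which they close (so a half turn about z gives the same grasp; the last joint's range is limited). The gripper opens to 85 mm and grips with 20 to 120 N. Pads are 22 mm wide; open, the fingers measure 114 mm over their backs; the gripper's body (76 mm by 85 mm) begins 54 mm behind the grasp point. The pads swing forward as they close: fully open they stand 13 mm farther back than shut.
Start: joints at [1.097, 0.707, -0.028, 1.485, 0.022, 0.951, -0.075], TCP at [240.631, -522.199, 231.268] pointing down, gripper open.
Joint ranges: [-2.71, 2.71], [-0.32, 2.16], [-1.57, 1.52], [0, 2.45], [-1.46, 4.6], [0, 2.02], [-2.83, 2.83]. Speed limits (rad/s): [1.89, 1.89, 2.57, 2.57, 3.01, 3.01, 3.01].

## Interface

Orientations are given as a unit quaternion [w, x, y, z].
In Python, from workcell import * gives the robot as it stands. Calls block until the motion is done:
- goto(position, orientation): joint-space move of the TCP to a pose.
- move_straight(position, v=150, rotation=None, max_force=None): straight line of the TCP; rotation=None keeps the orientation; v is the mean speed in mm/s. With max_force (N) it stops when the force on the tool has changed by that much, and returns True; else False.
- goto_joints(angles): joint-space move.
- set_gripper(opening, force=None): finger opening in mm; force is the grip in N (None keeps the last); returns when the fingers have stopped.
- hold(seconds).
- solve_ik(position, orientation): joint angles nearest the present ones, or None.
- capture(name): name is "scene" or "side" or "wrist"; returns a dict with "color" (420x560x3 uint8, red, green, blue), "z_map" (420x560 float32, mm along the optical axis (not along the pixel's ray), 0 where there is no reading), "fov_y" (degrees; the focal length in pixels is half the picture's height over the tangent of half this angle, whatever the lens; pixels are square), "cx", "cy" (the principal point, pixels), "distortion" ([k1, k2, p1, p2, k3] as OpenCV has them; the pictures are not rectified), "rvec" (rotation vector, rad) and "tvec" (3), from world to camera coordinates, as OpenCV has them; the wrist camera has in their place "hand_eye" (4x4, takes a point from camera to tool coordinates, whose origin is the TCP and whose axes are the flange's). Camera axes: x right, y down, z forward; pixel columns grow to the right and rows downward; lengths in mm; the calibration is good to about 2 mm. A picture is of the moment at which its call begins: read the wrist's pose just before it.
A pose or a line that the arm cannot do raises MotionError and nothing moves.
- close_job(): hands the job in; it is judged then, once.
Trained networks look in a picture, given as the dict that the camera call returned (one of the last four; its "shot" number tells which), for a name from the list of things; names that differ only in an ending like _2 or _b are one class to them, and where a whole thing is asked for, a point or a joint stands for the part that bears it (a point fixed in the world has none). Each returns a list of dicts, best first, with "confidence" (0 to 1); they miss things now and then, are a little off and sometimes report something else, mostly with a low value. They report only what shows in the picture. A call takes as long as a camera call.
- find_in(picture, thing): "rect" ([left, top, right, bottom] in pixels, round what is visible of it).
- silhouettes(picture, thing): "region" (420x560 bool, what is visible of it) and "rect" ([left, top, right, bottom] in pixels, round what is visible of it).
Readings, each from a call of its own:
- current_t(): time.
- current_q(): joint angles.
- current_dq(): joint speeds.
- current_joint_efforts(): joint torques, N m.
- current_tool_pos(): TCP position.
- current_tcp_rot(): TCP orientation.
- current_wrist_force(): force on the tool from outside, world axes, zero at the start.
- current_moment(): the same for the moment, N m.
- current_opening(): finger opening in mm.
- current_grip_force(): force on a finger pad.
Only numpy, scipy, OpenCV 4.12 (cv2) and the standard library are available. Lean on these libraries where they do the work, as an engineer would, in place of code of your own. Each camera call takes 0.05 s, during which the arm holds its last target. There are 200 camera calls.

## Working session

There is one attempt and no reset: what is moved stays moved. The work goes in short steps, each a Python script; the robot and the scene stay as the last script left them, time stands still between calls to the robot, and variables do not carry over. Pictures are saved under pics/ and viewed, at most 14 in all, crops included, and the job is handed in when it is done.

```bash
mkdir -p pics; cat > h.py <<'E'
from workcell import *
import numpy as np, cv2
from scipy.spatial.transform import Rotation as R
def K(p):
    f=p["color"].shape[0]/2/np.tan(np.radians(p["fov_y"])/2)
    return np.array([[f,0,p["cx"]],[0,f,p["cy"]],[0,0,1.]])
def world(p,uv,z=None):
    """pixels (N,2) -> world via z_map"""
    uv=np.atleast_2d(uv); z=p["z_map"][uv[:,1].astype(int),uv[:,0].astype(int)]
    n=cv2.undistortPoints(uv.astype(float).reshape(-1,1,2),K(p),np.array(p["distortion"],float)).reshape(-1,2)
    c=np.c_[n,np.ones(len(n))]*z[:,None]
    Rm=cv2.Rodrigues(np.array(p["rvec"],float))[0]
    return ((c-np.array(p["tvec"]).ravel())@Rm)[z>0]
def save(p,n): cv2.imwrite("pics/"+n+".png",p["color"][:,:,::-1])
E
python3 - <<'E'
from h import *
print(current_t(),current_tcp_rot())
for c in("scene","side"):
    p=capture(c); save(p,c); np.save(c+".npy",p,allow_pickle=True)
    for t in("palette_knife","scraper","brush","spoon","notch_1","mortar","jar"):
        for d in silhouettes(p,t)[:2]:
            v,u=np.nonzero(d["region"]); w=world(p,np.c_[u,v])
            print(c,t,round(d["confidence"],2),np.round(d["rect"]),np.median(w,0).round(), np.percentile(w,5,axis=0).round(),np.percentile(w,95,axis=0).round())
E
```

```text
0.0 [-5.23309152e-04  9.76781742e-01  2.14236160e-01 -1.49552119e-04]
scene palette_knife 0.88 [272. 231. 334. 273.] [597. 161.  52.] [504. 143.  33.] [707. 176.  60.]
scene scraper 0.85 [284. 249. 348. 293.] [624. 233.  50.] [523. 211.  39.] [714. 247.  60.]
scene scraper 0.7 [239. 152. 266. 176.] [ 543. -200.   38.] [ 473. -224.   21.] [ 556. -164.   50.]
scene brush 0.84 [304. 265. 363. 308.] [627. 305.  55.] [524. 288.  47.] [710. 320.  62.]
scene spoon 0.66 [261. 216. 318. 251.] [591.  90.  52.] [500.  65.  37.] [684. 104.  60.]
scene notch_1 0.78 [260. 184. 294. 213.] [562. -43.  37.] [490. -75.  16.] [572. -15.  50.]
scene notch_1 0.74 [237. 152. 269. 176.] [ 487. -199.   37.] [ 470. -223.   13.] [ 556. -162.   50.]
scene mortar 0.57 [366. 297. 399. 331.] [557. 458.  31.] [527. 423.  13.] [607. 499.  58.]
scene jar 0.79 [207. 103. 222. 133.] [ 509. -424.   68.] [ 479. -464.    4.] [ 532. -410.   99.]
side palette_knife 0.86 [216. 246. 301. 262.] [590. 165.  50.] [500. 145.  33.] [700. 178.  56.]
side scraper 0.89 [205. 263. 292. 284.] [617. 234.  49.] [508. 208.  44.] [711. 248.  58.]
side brush 0.67 [197. 281. 285. 307.] [614. 307.  54.] [514. 288.  39.] [701. 320.  60.]
side spoon 0.57 [230. 226. 305. 247.] [566.  95.  49.] [491.  63.  36.] [683. 107.  57.]
side notch_1 0.53 [300. 164. 332. 178.] [ 528. -272.   38.] [ 459. -299.   16.] [ 540. -230.   46.]
side notch_1 0.52 [282. 203. 314. 225.] [551. -38.  35.] [480. -80.  15.] [565. -10.  46.]
side mortar 0.64 [224. 332. 267. 376.] [564. 448.  38.] [523. 421.  15.] [600. 503.  56.]
side mortar 0.56 [302. 163. 330. 180.] [ 467. -271.   38.] [ 458. -293.   18.] [ 537. -230.   46.]
side jar 0.78 [313. 125. 334. 158.] [ 496. -419.   61.] [ 471. -455.   10.] [ 523. -408.   97.]
```

View pictures.

View pics/scene.png

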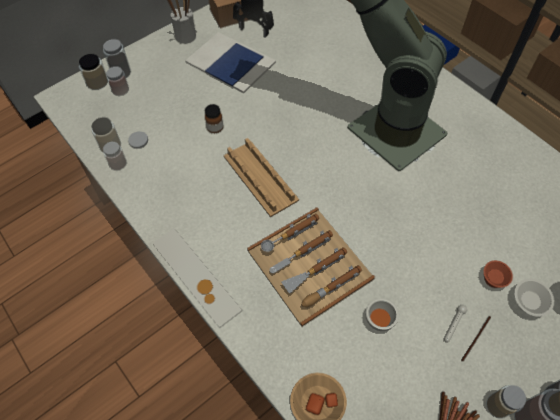

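View pics/side.png

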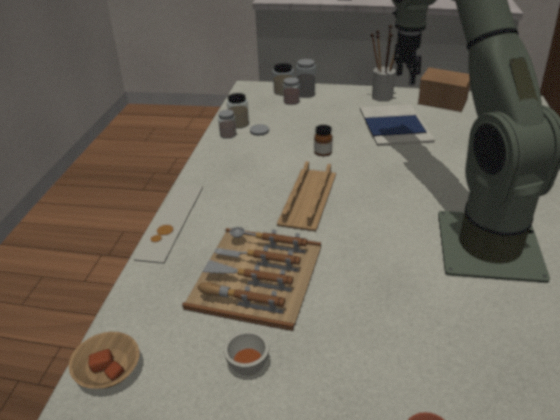

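```bash
cat >> h.py <<'E'
def down(yaw): # tool x at world yaw, z down
    q=(R.from_euler('z',yaw)*R.from_quat([1,0,0,0])).as_quat(); return [q[3],*q[:3]]
def wrist():
    pos=np.array(current_tool_pos()); q=np.array(current_tcp_rot())
    p=capture("wrist"); H=np.array(p["hand_eye"],float)
    T=np.eye(4); T[:3,:3]=R.from_quat(np.r_[q[1:],q[0]]).as_matrix(); T[:3,3]=pos
    C=np.linalg.inv(T@H); p["rvec"]=cv2.Rodrigues(C[:3,:3])[0]; p["tvec"]=C[:3,3]
    return p
E
python3 - <<'E'
from h import *
import pickle
for nm,xy in(("rest",(480,-160)),("board",(540,200))):
    for z in (420,360,300,250):
        try: goto([*xy,z],down(-0.1)); break
        except MotionError as e: print(e)
    p=wrist(); save(p,"w_"+nm); pickle.dump(p,open(nm+".pkl","wb")); print(nm,z,current_q(),current_t())
    print(np.round(p["hand_eye"],2))
    for t in("palette_knife","scraper","brush","spoon","notch_1"):
        for d in silhouettes(p,t)[:4]:
            v,u=np.nonzero(d["region"]); w=world(p,np.c_[u,v])
            print(t,round(d["confidence"],2),np.round(d["rect"]),np.median(w,0).round(), np.percentile(w,5,axis=0).round(),np.percentile(w,95,axis=0).round())
E
```

```text
rest 420 [ 0.18712355  0.44041895  0.13136871  1.33059201 -0.0566557   1.37474092
 -1.35457347] 2.575
[[ 0.000e+00 -9.600e-01 -2.800e-01  7.110e+01]
 [ 1.000e+00  0.000e+00  0.000e+00  1.100e-01]
 [-0.000e+00 -2.800e-01  9.600e-01 -1.428e+02]
 [ 0.000e+00  0.000e+00  0.000e+00  1.000e+00]]
palette_knife 0.75 [ 66.  34.  90. 178.] [597. 157.  50.] [503. 143.  33.] [706. 172.  56.]
palette_knife 0.67 [270. 115. 317. 166.] [ 482. -191.   44.] [ 470. -224.   16.] [ 553. -158.   46.]
palette_knife 0.4 [ 98.  44. 134. 173.] [589.  87.  51.] [497.  72.  37.] [687. 100.  56.]
scraper 0.77 [ 14.  40.  54. 176.] [626. 228.  47.] [513. 208.  44.] [714. 242.  56.]
brush 0.92 [  0.  66.  16. 175.] [565. 300.  50.] [514. 285.  39.] [674. 315.  56.]
spoon 0.96 [ 99.  42. 133. 178.] [594.  87.  50.] [496.  72.  16.] [687. 103.  56.]
notch_1 0.8 [316. 117. 360. 167.] [ 474. -267.   44.] [ 462. -296.   15.] [ 544. -232.   46.]
notch_1 0.78 [271. 113. 316. 167.] [ 482. -191.   44.] [ 470. -223.   16.] [ 553. -159.   46.]
notch_1 0.77 [226. 115. 274. 172.] [ 489. -118.   44.] [ 477. -152.   15.] [559. -
[... 577 characters left out ...]
196.  57. 217. 188.] [632. 301.  55.] [522. 285.  48.] [706. 316.  59.]
brush 0.47 [514. 135. 558. 184.] [ 474. -271.   44.] [ 462. -294.   20.] [ 544. -232.   46.]
spoon 0.62 [329.  56. 357. 190.] [594.  89.  51.] [498.  67.  36.] [687. 104.  56.]
spoon 0.36 [237.  45. 265. 189.] [644. 230.  48.] [515. 209.  44.] [715. 245.  56.]
notch_1 0.86 [481. 133. 527. 181.] [ 483. -198.   44.] [ 471. -226.   19.] [ 553. -160.   46.]
notch_1 0.79 [513. 134. 559. 182.] [ 475. -271.   44.] [ 462. -294.   20.] [ 545. -231.   46.]
notch_1 0.77 [394. 130. 445. 182.] [500. -47.  41.] [486. -81.  18.] [568. -11.  46.]
notch_1 0.68 [440. 132. 488. 185.] [ 490. -126.   43.] [ 477. -151.   20.] [560. -90.  46.]
```

View pics/w_board.png

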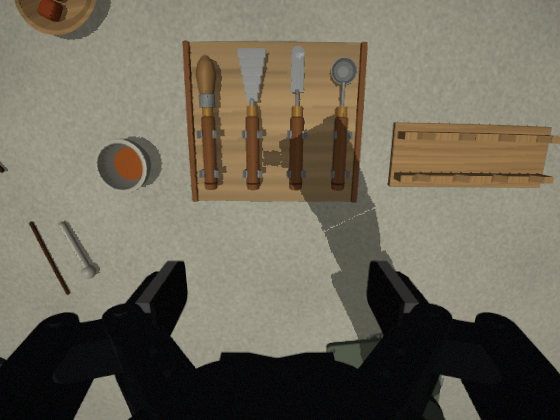

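```bash
cat > fit.py <<'E'
from h import *
import pickle
vv,uu=np.mgrid[0:420,0:560]; uv=np.c_[uu.ravel(),vv.ravel()]
def cloud(n):
    p=pickle.load(open(n+".pkl","rb")); return p,world(p,uv)
E
python3 - <<'E'
from fit import *
for n in("rest","board"):
    p,w=cloud(n)
    # rest bars
    m=(w[:,1]>-330)&(w[:,1]<0)&(w[:,0]>440)&(w[:,0]<600)
    b=w[m&(w[:,2]>40)&(w[:,2]<52)]; 
    print(n,"z mode",np.median(b[:,2]),len(b))
    t=w[m&(w[:,2]<6)]; print("table z",np.median(t[:,2]), "plank",np.median(w[m&(w[:,2]>8)&(w[:,2]<16)][:,2]))
    # two lines with one direction: search yaw
    best=None
    for a in np.arange(-.25,.05,.002):
        c=b[:,0]*np.cos(a)+b[:,1]*np.sin(a)
        mid=(np.percentile(c,1)+np.percentile(c,99))/2
        s=c[c<mid].std()+c[c>=mid].std()
        if best is None or s<best[0]: best=(s,a)
    a=best[1]; c=b[:,0]*np.cos(a)+b[:,1]*np.sin(a); s=-b[:,0]*np.sin(a)+b[:,1]*np.cos(a)
    mid=c.mean(); print("yaw",a,"sd",best[0],"bars",[(np.percentile(x,2).round(1),np.median(x).round(1),np.percentile(x,98).round(1)) for x in(c[c<mid],c[c>=mid])])
    top=b[:,2]>np.median(b[:,2])-3
    for sel in(c<mid,c>=mid):
        ss=np.sort(s[sel&top]); g=np.diff(ss); i=np.where(g>10)[0]
        print(" gaps",[(ss[j].round(1),ss[j+1].round(1),((ss[j]+ss[j+1])/2).round(1)) for j in i],"ends",ss[[0,-1]].round(1))
# tools
p,w=cloud("board")
for t in("spoon","palette_knife","scraper","brush"):
    d=silhouettes(p,t) if 0 else None
for n in("board","rest"):
  p,w=cloud(n)
  for y0 in(89,159,231,303):
    k=w[(abs(w[:,1]-y0-(-.1)*(w[:,0]-540)*0)<22)&(w[:,2]>40)&(w[:,0]<620)&(w[:,0]>440)&(w[:,2]<57.5)]
    for _ in range(4):
        pf=np.polyfit(k[:,0],k[:,1],1); k=k[abs(np.polyval(pf,k[:,0])-k[:,1])<11]
    x0=np.percentile(k[:,0],.5)
    al=w[(abs(w[:,1]-np.polyval(pf,w[:,0]))<9)&(w[:,2]>30)&(w[:,0]>440)&(w[:,0]<760)&(w[:,2]<75)][:,0]
    lips=w[(abs(w[:,1]-np.polyval(pf,w[:,0]))<20)&(w[:,2]>58)&(w[:,2]<63)&(w[:,0]<620)&(w[:,0]>440)]
    print(n,y0,"yaw",np.arctan(pf[0]).round(3),"y@540",np.polyval(pf,540).round(1),"butt x",x0.round(1),"x",np.percentile(al,[.5,99.5]).round(1),"lips",len(lips),np.percentile(lips[:,0],[5,25,50,75,95]).round(1) if len(lips) else "", "ztop",np.percentile(k[:,2],95).round(1))
E
```

```text
rest z mode 44.928669036579876 1913
table z 0.25400671726373425 plank 12.182566642052391
yaw -0.10199999999999987 sd 7.191725163386413 bars [(np.float64(486.1), np.float64(491.9), np.float64(497.8)), (np.float64(558.2), np.float64(564.1), np.float64(570.3))]
 gaps [(np.float64(-222.9), np.float64(-199.2), np.float64(-211.1)), (np.float64(-152.1), np.float64(-127.1), np.float64(-139.6)), (np.float64(-80.0), np.float64(-54.9), np.float64(-67.5)), (np.float64(-6.2), np.float64(16.0), np.float64(4.9))] ends [-247.9   39.8]
 gaps [(np.float64(-222.1), np.float64(-201.0), np.float64(-211.6)), (np.float64(-150.6), np.float64(-126.4), np.float64(-138.5)), (np.float64(-79.3), np.float64(-55.2), np.float64(-67.3)), (np.float64(-9.4), np.float64(16.4), np.float64(3.5))] ends [-246.8   41.5]
board z mode 45.05889263006415 1595
table z 0.2646076109137625 plank 12.233244877686602
yaw -0.10199999999999987 sd 7.196944063914335 bars [(np.float64(486.1), np.float64(492.1), np.float64(497.7)), (np.float64(557.3), np.float64(563.5), np.float64(569.5))]
 gaps [(np.float64(-220.8), np.float64(-196.4), np.
[... 666 characters left out ...]
520.3 527.3 583.2 588.4] ztop 56.6
board 231 yaw -0.105 y@540 238.5 butt x 502.0 x [502.3 720.1] lips 78 [523.  529.3 586.5 593.  598.1] ztop 56.7
board 303 yaw -0.117 y@540 309.7 butt x 509.1 x [509.5 716.3] lips 66 [532.  536.  553.3 599.7 604.2] ztop 56.8
rest 89 yaw -0.096 y@540 89.5 butt x 486.7 x [487.  692.4] lips 71 [507.  512.5 519.7 575.6 580.5] ztop 56.6
rest 159 yaw -0.099 y@540 161.1 butt x 493.2 x [493.6 716.7] lips 52 [516.  521.8 562.1 585.7 589.6] ztop 56.5
rest 231 yaw -0.104 y@540 232.8 butt x 501.5 x [502.  718.1] lips 44 [523.7 529.7 587.7 591.5 596. ] ztop 56.5
rest 303 yaw -0.154 y@540 304.1 butt x 508.2 x [508.3 692.4] lips 21 [530.3 535.6 540.8 595.6 600.4] ztop 56.3
```

```bash
python3 - <<'E'
from fit import *
from scipy.optimize import least_squares
for n in("board","rest"):
  p,w=cloud(n)
  for i,(x0,y0) in enumerate(((545.5,92),(553,163),(561,235),(568,306))):
    r=w-[x0,y0,0]
    a0=-.104; c=r[:,0]*np.cos(a0)+r[:,1]*np.sin(a0); s=-r[:,0]*np.sin(a0)+r[:,1]*np.cos(a0)
    m=((abs(c)<22)|((c<-43)&(c>-57)))&(abs(s)<18)&(w[:,2]>40)&(w[:,2]<60)
    f=lambda q:np.hypot(s[m]-q[0]-q[1]*c[m],w[m,2]-45-q[2])-11
    q=least_squares(f,[0,0,0],loss="soft_l1").x
    fx,fy=x0-q[0]*np.sin(a0),y0+q[0]*np.cos(a0)
    print(n,m.sum(),"ctr",round(fx,1),round(fy,1),"yaw",round(a0+q[1],3),"dz",q[2].round(2),"rms",np.std(f(q)).round(2))
E
```

```text
board 466 ctr 545.6 93.1 yaw -0.112 dz -0.03 rms 0.77
board 477 ctr 553.2 165.3 yaw -0.107 dz 0.01 rms 0.75
board 457 ctr 561.2 237.0 yaw -0.104 dz -0.06 rms 0.73
board 444 ctr 568.2 308.0 yaw -0.132 dz -0.17 rms 0.87
rest 493 ctr 545.7 93.6 yaw -0.105 dz -0.12 rms 0.91
rest 497 ctr 553.2 165.1 yaw -0.103 dz -0.13 rms 0.96
rest 503 ctr 561.2 236.6 yaw -0.108 dz -0.11 rms 1.03
rest 396 ctr 568.2 308.4 yaw -0.105 dz 0.04 rms 1.2
```

```bash
cat >> h.py <<'E'
PICK=np.array([[545.6,93.3],[553.2,165.2],[561.2,236.8],[568.2,308.3]])
ya,yr=-.105,-.102
_s=np.array([-211.3,-139.3,-67.3,4.7]); _c=528.
PLACE=np.c_[_c*np.cos(yr)-_s*np.sin(yr),_c*np.sin(yr)+_s*np.cos(yr)]
ZP=24; UP=105
def transfer(i):
    a,b=PICK[i],PLACE[i]
    set_gripper(50,60)
    goto([*a,UP+15],down(ya)); move_straight([*a,ZP],v=80)
    set_gripper(0,60); print("grip",current_opening(),current_grip_force(),current_tool_pos(),np.round(current_wrist_force(),1))
    if not 18<current_opening()<26: raise SystemExit("bad grip")
    move_straight([*a,ZP+25],v=30); move_straight([*a,UP],v=120)
    print("lifted",current_opening(),current_grip_force())
    move_straight([*b,UP],v=220,rotation=down(yr))
    move_straight([*b,ZP+12],v=100)
    hold(.2); hit=move_straight([*b,ZP-1.5],v=20,max_force=6)
    print("down",hit,current_tool_pos(),np.round(current_wrist_force(),1))
    set_gripper(45); hold(.2)
    move_straight([*b,UP],v=120); print("t",current_t())
E
python3 - <<'E'
from h import *
for i in range(4):
    for xy,y in((PICK[i],ya),(PLACE[i],yr)): print(i,xy.round(1),[None if (s:=solve_ik([*xy,z],down(y))) is None else np.round(s,2) for z in(24,UP)])
transfer(0)
goto([440,-160,300],down(-.1))
import pickle
p=wrist(); save(p,"after1"); pickle.dump(p,open("after1.pkl","wb"))
E
```

```text
0 [545.6  93.3] [array([-0.25,  0.99,  0.04,  1.74, -0.08,  0.41, -1.83]), array([-0.25,  0.85,  0.05,  1.7 , -0.07,  0.58, -1.84])]
0 [ 503.7 -264. ] [array([ 0.39,  1.01,  0.07,  1.68, -0.14,  0.46, -1.12]), array([ 0.38,  0.87,  0.09,  1.65, -0.12,  0.63, -1.13])]
1 [553.2 165.2] [array([-0.37,  1.01,  0.04,  1.65, -0.08,  0.48, -1.95]), array([-0.37,  0.88,  0.05,  1.61, -0.07,  0.65, -1.96])]
1 [ 511.1 -192.3] [array([ 0.27,  0.99,  0.05,  1.76, -0.11,  0.39, -1.26]), array([ 0.26,  0.85,  0.07,  1.73, -0.1 ,  0.57, -1.28])]
2 [561.2 236.8] [array([-0.48,  1.04,  0.05,  1.52, -0.08,  0.58, -2.06]), array([-0.48,  0.92,  0.06,  1.49, -0.07,  0.73, -2.07])]
2 [ 518.4 -120.7] [array([ 0.15,  0.98,  0.04,  1.81, -0.1 ,  0.35, -1.41]), array([ 0.14,  0.83,  0.06,  1.78, -0.08,  0.53, -1.42])]
3 [568.2 308.3] [array([-0.57,  1.09,  0.06,  1.37, -0.08,  0.69, -2.16]), array([-0.57,  0.97,  0.06,  1.33, -0.07,  0.84, -2.17])]
3 [525.7 -49.1] [array([ 0.01,  0.97,  0.03,  1.83, -0.09,  0.34, -1.56]), array([ 0.01,  0.83,  0.05,  1.8 , -0.07,  0.52, -1.57])]
grip 20.518829526842417 58.326160311698914 [545.73270884  93.36732367  24.38227241] [-1.7 -0.3  5.8]
lifted 20.136728123068924 59.45251107215881
down True [ 503.66430839 -263.84610857   24.28908079] [-1.1  0.5  8.4]
t 14.25
```

View pics/after1.png

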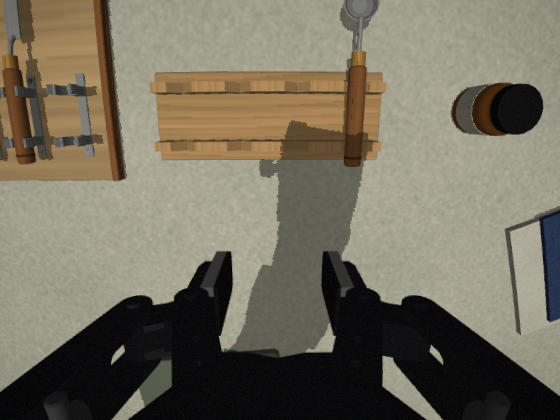

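The spoon lies in both notches of the right-most place, with its handle at about (355,112). The other three places are empty and the jar is untouched. I'll move the other three tools the same way.

```bash
python3 - <<'E'
from h import *
from scipy.optimize import least_squares
for i in(1,2,3): transfer(i)
goto([430,-160,330],down(-.1))
p=wrist(); save(p,"final")
vv,uu=np.mgrid[0:420,0:560]; w=world(p,np.c_[uu.ravel(),vv.ravel()])
for i,(x0,y0) in enumerate(PLACE):
    r=w-[x0,y0,0]; c=r[:,0]*np.cos(yr)+r[:,1]*np.sin(yr); s=-r[:,0]*np.sin(yr)+r[:,1]*np.cos(yr)
    m=(abs(c)<26)&(abs(s)<18)&(w[:,2]>40)&(w[:,2]<65)
    q=least_squares(lambda q:np.hypot(s[m]-q[0]-q[1]*c[m],w[m,2]-45-q[2])-11,[0,0,0],loss="soft_l1").x
    b=c[(abs(s)<8)&(w[:,2]>40)&(c>-90)&(c<0)]
    print(i,m.sum(),"s,yaw,dz",q.round(3),"butt",np.percentile(b,1).round(1),"(want -60)")
print(current_t())
E
```

```text
grip 20.482067978788614 58.334779143333435 [553.34849203 165.20484343  24.38629001] [-0.7 -0.9  5.5]
lifted 19.904769924438927 59.37181234359741
down True [ 511.0343224  -192.1632545    24.23839384] [-0.9  0.4  8.2]
t 24.9917
grip 20.378969857752374 58.35403919219971 [561.34421502 236.85617485  24.39087414] [-1.4 -0.4  5.5]
lifted 20.507288821829714 59.564008712768555
down True [ 518.36942    -120.5239335    24.23550735] [-0.2  0.4  9. ]
t 34.9167
grip 20.145002224837203 58.37161123752594 [568.31308027 308.322969    24.40659227] [-0.9 -1.5  4.8]
lifted 19.956867508591163 59.565566182136536
down True [525.68443922 -48.89834957  24.21056168] [-1.4  0.5  9. ]
t 44.8417
0 683 s,yaw,dz [ 0.02   0.012 -0.107] butt -59.6 (want -60)
1 690 s,yaw,dz [-0.027 -0.002 -0.156] butt -88.1 (want -60)
2 657 s,yaw,dz [ 0.091 -0.021 -0.235] butt -89.5 (want -60)
3 677 s,yaw,dz [ 0.148 -0.007 -0.189] butt -58.8 (want -60)
45.9333
```

View pics/final.png

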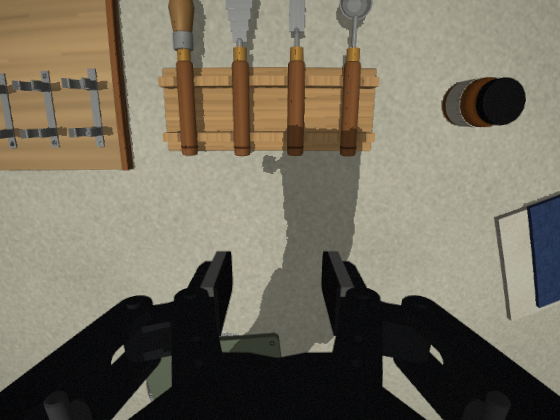

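The brush, scraper, palette knife and spoon lie seated at columns 188, 242, 296 and 350, in the same order as on the board. Their butts line up at about row 152. The two −88 mm butt readings don't fit that, and probably picked up the gripper's own fingers.

```bash
python3 -c "
from workcell import *
hold(.5); print(close_job())"
```

```text
the job is handed in; nothing more can be done
None
```

All four tools are on the bench rest in their board order (brush, scraper, palette knife, spoon from the left), each lying in both notches of its place, and the job was handed in at about 46 s of the 104 s; no verdict came back.

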